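# Open up the ratchet stop of the glass rack

### The job

Open the glass rack right up to make room for more tumblers: with the fingertips press the release paddle on the sliding stop down and, keeping it pressed, push the stop back along its bar, away from the tumblers, until it is fully home at the other end, then let the paddle spring up and leave the stop there. Do not drag or lift the rack itself, and leave the tumblers and the other things standing where they are.

Things in the scene. Friction and masses are not known exactly. Their poses are not given: they have to be found in the camera images.
- rack: Loose rack, 3.5 kg (slides at 20-30 N): oak board 480 x 170 x 16 mm with a steel bar (20 wide, top 52 mm above the worktop) along it. Origin: centre of the board's underside. x runs along the bar to the end with the fixed upright plate and the tumblers; y across, to the bar's side (bar at y = +40 mm, tumbler lane at -35); z up. Ratchet teeth (10 mm pitch) on the bar's underside.
- stop (a joint): The stop's place on the bar, m: 0 = fully home (far from the tumblers), growing towards them (rack +x); starts at 0.09-0.165. The ratchet blocks it towards 0 (after up to 10 mm of play) unless the paddle is down; freed it slides with 2-3 N. Dark carriage 130 mm long; stop plate across the lane, 150 mm wide, top at 102 mm, face 40 mm in rack +x of the paddle's centre; thumb wall on the other side.
- release (a joint): How far the release paddle is pressed down, m: 0 = up, 0.014 = bottomed. The ratchet is free from about 0.006; 0.009 to 0.011 is a good depth to hold while pushing. It springs up by itself: 3 N at the start of the stroke, 8 N bottomed. Untouched, it may stand up to 5 mm down, riding on a tooth.
- paddle_top (a point): Centre of the release paddle's top: flat aluminium pad, 48 mm along the bar by 52 mm across, always level; moves straight down when pressed and along the bar with the stop. 82 mm above the worktop when up. It lies in a pocket 72 mm long between the thumb wall (rack -x side) and the stop plate (rack +x side), open at both sides and above.
- thumb_wall (a point): Middle of the top edge of the thumb wall's face that looks at the paddle (the face to push on, in the direction rack -x): dark steel wall 70 mm wide across the bar and 12 mm thick, top 114 mm above the worktop, face 32 mm in rack -x from the paddle's centre.
- tumbler_a: Clear glass tumbler, 66 mm across, 75 mm high, standing on the board next to the fixed end plate. Origin: centre of its underside.
- tumbler_b: Clear glass tumbler like the other, standing beside it in the lane, next to the sliding stop. Origin: centre of its underside.
- jar: Amber glass storage jar, 72 mm across, 110 mm high, with a wooden cap, on the worktop beyond the rack. Origin: centre of its underside.
- wineglass: Stemmed wine glass, 76 mm across, 165 mm high, on the worktop beyond the rack. Origin: centre of its underside.
- coasters: Round stack of cork coasters, 96 mm across, 30 mm high, on the worktop past the tumbler end of the rack. Origin: centre of its underside.

How it is judged (in metres and radians):
On the way, in this order (a step that is already met when the one before it is completed fails the run):
1. the release paddle is pressed down while the stop is still well away from home (value of joint release above 0.0062 m and value of joint stop above 0.05 m), for 0.1 s.
2. the stop has been pushed fully home (value of joint stop below 0.008 m), for 0.1 s.
At the end, for the whole second after the job is handed in: The stop is within 8 mm of its home end, the release paddle has sprung back up (less than 5.8 mm down), the rack is at rest within 20 mm of where it stood, and the tumblers, jar, wine glass and coasters stand upright within 30 mm of their places (value of joint stop below 0.008 m and value of joint release below 0.0058 m and distance of rack from where it was at the start of the episode below 0.02 m and linear speed of rack below 0.01 m/s and angle between each of tumbler_a, tumbler_b, jar, wineglass, coasters's own z axis and vertical below 0.1 rad and distance of each of tumbler_a, tumbler_b, jar, wineglass, coasters from where it was at the start of the episode below 0.03 m); the robot touches nothing.
It fails at once if the rack is dragged or lifted (moved more than 30 mm, tilted, or raised more than 8 mm) (distance of rack from where it was at the start of the episode above 0.03 m or angle between rack's own z axis and vertical above 0.06 rad or height (world z) of rack above 0.008 m).
It fails at once if a tumbler, the jar, the wine glass or the coasters are lifted, knocked over or carried off (height (world z) of any of tumbler_a, tumbler_b above 0.032 m or height (world z) of any of jar, wineglass, coasters above 0.015 m or angle between any of tumbler_a, tumbler_b, jar, wineglass's own z axis and vertical above 0.4 rad or distance of any of tumbler_a, tumbler_b, jar, wineglass, coasters from where it was at the start of the episode above 0.04 m).
It also fails if it takes over 34 s, if anything falls off the work surface, if the arm or the gripper's body presses on something with over 40 N, if the wrist force passes 120 N, or if a joint passes its speed limit or range.

### The arm

A 7-joint arm with a two-finger parallel gripper is mounted at the origin on the work surface. World frame = base frame: x ahead of the robot, y to its left, z up, the work surface at z = 0. Lengths are in mm, angles in degrees, forces in N, time in s.
With the tool pointing down it reaches from about 425 to 925 mm from the base axis. Payload 6.8 kg.
Tool frame: the origin (TCP) lies midway between the tips of the shut fingers; the grasp point (between the pads) lies 19 mm behind it; z points along the fingers, y is the line along which they close (so a half turn about z gives the same grasp; the last joint's range is limited). The gripper opens to 88 mm and grips with 3 to 60 N. Pads are 20 mm wide; open, the fingers measure 115 mm over their backs; the gripper's body (75 mm by 178 mm) begins 61 mm behind the grasp point.
Start: joints at [70.296, 27.33, 1.283, 89.118, -0.659, 63.558, -4.761], TCP at [157.703, -656.337, 201.664] pointing down, gripper open.
Joint ranges: [-169.35, 169.35], [-19.33, 120.38], [-80.79, 83.38], [13.8, 139.57], [-78.32, 258.32], [9.67, 109.79], [-169.56, 169.56]. Speed limits (degrees/s): [136.94, 136.94, 180, 180, 180, 180, 180].

### API

Orientations are given as [roll, pitch, yaw] about the fixed x, y, z axes, in that order (R = Rz(yaw) Ry(pitch) Rx(roll)).
In Python, from plant import state, read_camera, finish_job, spot_in, spot_point gives the robot as it stands. The module is installed in compiled form; this text tells all that it offers.
- The arm moves only by the tool move_arm, never from a script. Its argument "deltas" is a list of rows, each a list of 3 entries, a list of its own where there are three numbers: the shift along the tool's x, y, z in m, then the turn, a rotation vector about the tool's x, y, z in rad, then the opening, from 0 (shut) to 1 (fully open). A call has exactly 8 rows; each row shifts and turns the commanded pose from where the row before left it, along the tool's axes as they then stand; what a row does not reach is not made up. A row lasts 1/12 s, in which the tool goes at most 41.7 mm and 7.16 degrees, less where a joint would pass 70% of its speed; a pose out of reach is approached as far as the arm can. A call is refused whole if a number of a shift passes 0.0417 or a number of a turn 0.125, either way. A call with a gripper value outside its range is refused whole. The fingers move at their own pace and stop on an object; the grip force is fixed at half the most. Time passes only in rows, so rows that do not move let the fingers close, or fill a call up. It gives the time, the measured TCP pose, the force, the opening and the grip force at its end, in the units of the state.
- state(): the state, without advancing time (a new reading comes with each control period).
- read_camera(name): name is "scene" or "top" or "wrist"; returns a dict with "color" (480x640x3 uint8, red, green, blue), "fov_y" (degrees; the focal length in pixels is half the picture's height over the tangent of half this angle, whatever the lens; pixels are square), "cx", "cy" (the principal point, pixels), "T" (4x4, takes a point from camera to world coordinates). Camera axes: x right, y up, looking along -z (the intrinsics and any distortion apply to the point x, -y, -z); pixel columns grow to the right and rows downward; lengths in mm; the calibration is good to about 2 mm. A picture is of the moment at which its call begins. There is no depth.
- finish_job(): hands the job in; it is judged then, once.
Trained networks look in the newest picture that a camera, given by its name, has taken for a name from the list of things; names that differ only in an ending like _2 or _b are one class to them, and where a whole thing is asked for, a point or a joint stands for the part that bears it (a point fixed in the world has none). Each returns a list of dicts, best first, with "conf" (0 to 1); they miss things now and then, are a little off and sometimes report something else, mostly with a low value. They report only what shows in the picture. A call takes as long as a camera call.
- spot_in(target, camera): "at" ([x, y, z] in mm, in world coordinates, good to about 4 mm: the middle of the surface that is visible of it).
- spot_point(target, camera): "at" ([x, y, z] in mm, in world coordinates, good to about 4 mm: a listed point, or the origin of a listed thing).
The state is a dict: "time_s": time; "qpos": joint angles; "qd": joint speeds; "tau": joint torques, N m; "tcp_pos": TCP position; "eef_rot": TCP orientation; "ft_force": force on the tool from outside, world axes, zero at the start; "moment": the same for the moment, N m; "gripper_width": finger opening in mm; "gripper_force": force on a finger pad.
Only numpy, scipy, OpenCV 4.12 (cv2) and the standard library are available. Lean on these libraries where they do the work, as an engineer would, in place of code of your own. Each camera call takes 0.05 s, during which the arm holds its last target. There are 200 camera calls.

## Working session

There is one attempt and no reset: what is moved stays moved. The work goes in short steps, Python scripts to look and compute and a tool call to move; the robot and the scene stay as the last step left them, time stands still between calls to the robot, and variables do not carry over. Pictures are saved under pics/ and viewed, at most 12 in all, crops included, and the job is handed in when it is done.

Besides the shell and the picture viewer there is one more tool, called as a command line: name --argument value ..., lists and objects as JSON in quotes. move_arm: Moves the arm, as the interface text tells. Its arguments: {"type":"object","properties":{"deltas":{"type":"array","items":{"type":"array"}}},"required":["deltas"]}

```bash
mkdir -p pics; python3 - <<'E'
from plant import *
import cv2,numpy as np
s=state();print(s['time_s'],s['tcp_pos'],s['eef_rot'],s['gripper_width'],s['ft_force'])
for c in('scene','top'):
    r=read_camera(c);cv2.imwrite(f'pics/{c}1.png',r['color'][:,:,::-1])
    for t in('paddle_top','thumb_wall','rack','tumbler_a','jar','wineglass','coasters'):
        print(c,t,[(np.round(d['at']).tolist(),round(d['conf'],2)) for d in spot_point(t,c)[:3]])
E
```

```text
0.0 [ 157.5153172  -655.68703206  200.6857619 ] [-1.79894382e+02  7.03650470e-03  1.35102311e+01] 87.50913403125645 [-0.660958    0.13198567  0.55762871]
scene paddle_top [([484.0, 113.0, 78.0], 0.7)]
scene thumb_wall [([485.0, 81.0, 117.0], 0.83)]
scene rack [([524.0, 98.0, -1.0], 0.62)]
scene tumbler_a [([584.0, 218.0, 17.0], 0.83), ([589.0, 279.0, 12.0], 0.77)]
scene jar [([711.0, 0.0, -3.0], 0.62)]
scene wineglass [([708.0, 173.0, -3.0], 0.7)]
scene coasters [([561.0, 424.0, 0.0], 0.84)]
top paddle_top [([482.0, 111.0, 76.0], 0.77)]
top thumb_wall [([481.0, 83.0, 112.0], 0.87)]
top rack [([526.0, 102.0, -3.0], 0.68), ([563.0, 421.0, 2.0], 0.65)]
top tumbler_a [([580.0, 216.0, 16.0], 0.74), ([589.0, 285.0, 16.0], 0.68)]
top jar [([706.0, -1.0, 2.0], 0.56)]
top wineglass [([710.0, 173.0, -2.0], 0.6)]
top coasters [([563.0, 424.0, 3.0], 0.57)]
```

View pics/top1.png

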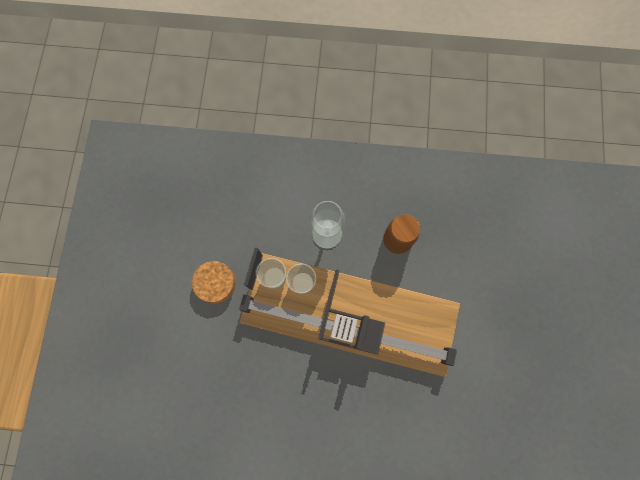

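View pics/scene1.png

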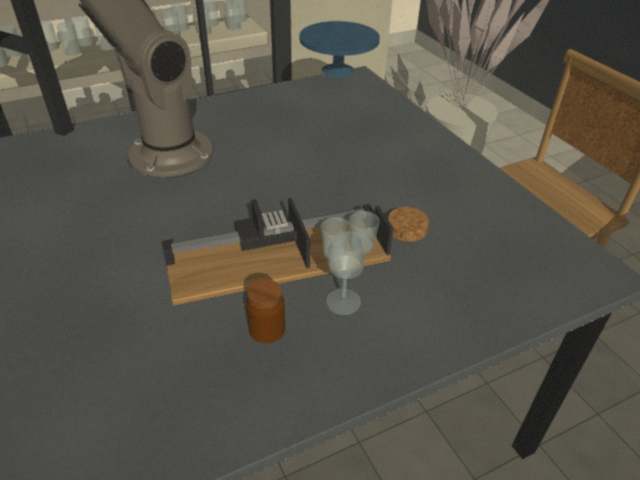

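The top view shows the bar running from about (250,305) to (447,354), with the paddle at (344,328), the thumb wall at (365,333) and the tumblers at (271,273) and (301,279). The scene view agrees: home is the jar end, world -y. Next I need the bar's exact heading.

```bash
cat > h.py <<'E'
import numpy as np
def ray(r,u,v,z):
    f=240/np.tan(np.radians(r['fov_y'])/2)
    d=r['T'][:3,:3]@np.array([(u-r['cx'])/f,-(v-r['cy'])/f,-1]);o=r['T'][:3,3]
    return o+d*(z-o[2])/d[2]
E
python3 - <<'E'
from plant import *
from h import *
import cv2
r=read_camera('top');im=r['color'][:,:,::-1]
print(r['T'].round(3).tolist(),r['fov_y'],r['cx'],r['cy'])
for u,v,z in((250,305,52),(447,354,52),(460,302,16),(446,373,16),(241,325,16),(344,328,80)):print(u,v,ray(r,u,v,z).round(1))
P=[];W=[]
for i in range(5):
  for c in('top','scene'):
    read_camera(c)
    P+=[d['at'] for d in spot_point('paddle_top',c)[:1]];W+=[d['at'] for d in spot_point('thumb_wall',c)[:1]]
print(np.median(P,0),np.median(W,0),np.std(P,0))
cv2.imwrite('pics/c.png',cv2.resize(im[235:385,225:475],(800,480),interpolation=cv2.INTER_CUBIC))
E
```

```text
[[0.095, 0.972, -0.213, 444.549], [-0.995, 0.092, -0.026, 151.737], [-0.005, 0.215, 0.977, 1056.732], [0.0, 0.0, 0.0, 1.0]] 55.85958099881441 322.26635079169125 246.51433467803227
250 305 [517.1 324.6  52. ]
447 354 [ 452.9 -112.3   52. ]
460 302 [ 572.  -147.1   16. ]
446 373 [ 412. -121.   16.]
241 325 [472.9 345.4  16. ]
344 328 [485.7 114.6  80. ]
[482.85 112.4   76.5 ] [482.6  82.  113. ] [68.10915137 17.59462702 23.54304356]
```

View pics/c.png

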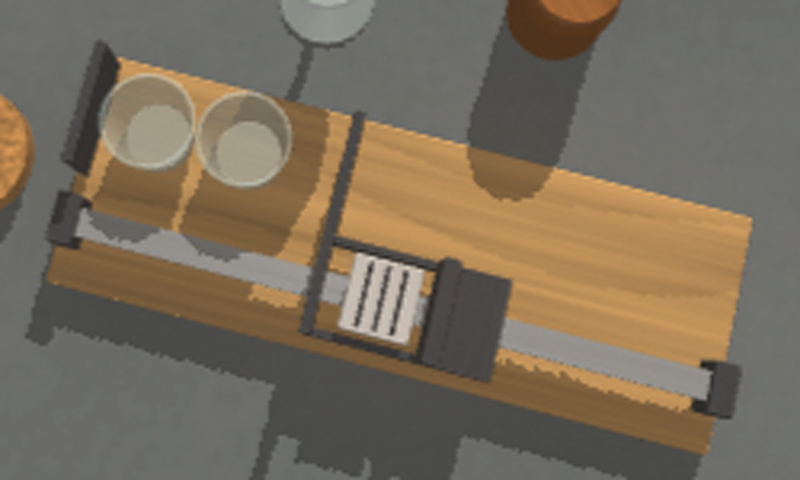

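move_arm --deltas '[[[0.035,-0.012,0],[0,0,-0.05],0],[[0.035,-0.012,0],[0,0,-0.05],0],[[0.035,-0.012,0],[0,0,-0.05],0],[[0.035,-0.012,0],[0,0,-0.05],0],[[0.035,-0.012,0],[0,0,-0.05],0],[[0.035,-0.012,0],[0,0,-0.05],0],[[0.035,-0.012,0],[0,0,-0.05],0],[[0.035,-0.012,0],[0,0,-0.05],0]]'

```text
time_s: 3.02
tcp_pos: [375.9, -456.5, 201.9]
eef_rot: [180.0, -0.0, 36.6]
ft_force: [-0.2, -0.7, -0.3]
gripper_width: 38.5
gripper_force: 0.0
```

move_arm --deltas '[[[0.035,-0.012,0],[0,0,-0.05],0],[[0.035,-0.012,0],[0,0,-0.05],0],[[0.035,-0.012,0],[0,0,-0.05],0],[[0.035,-0.012,0],[0,0,-0.05],0],[[0.035,-0.012,0],[0,0,-0.05],0],[[0.035,-0.012,0],[0,0,-0.05],0],[[0.035,-0.012,0],[0,0,-0.05],0],[[0.035,-0.012,0],[0,0,-0.05],0]]'

```text
time_s: 3.68
tcp_pos: [497.8, -188.9, 201.9]
eef_rot: [180.0, -0.0, 59.5]
ft_force: [0.4, -0.3, -0.2]
gripper_width: 0.4
gripper_force: 0.0
```

move_arm --deltas '[[[0.035,-0.012,0],[0,0,-0.05],0],[[0.035,-0.012,0],[0,0,-0.05],0],[[0.035,-0.012,0],[0,0,-0.05],0],[[0.035,-0.012,0],[0,0,-0.05],0],[[0.035,-0.012,0],[0,0,-0.05],0],[[0.035,-0.012,0],[0,0,-0.05],0],[[0.035,-0.012,0],[0,0,-0.05],0],[[0.025,-0.01,0],[0,0,-0.042],0]]'

```text
time_s: 4.35
tcp_pos: [505.8, 96.9, 202.1]
eef_rot: [180.0, -0.1, 82.1]
ft_force: [0.6, -0.3, -0.6]
gripper_width: 0.8
gripper_force: 0.0
```

```bash
python3 - <<'E'
from plant import *
from h import *
import cv2
s=state();print(s['tcp_pos'],s['eef_rot'],s['ft_force'],s['gripper_width'])
for c in('wrist','scene'):
    r=read_camera(c)
    for t in('paddle_top','thumb_wall'):print(c,t,[(np.round(d['at'],1),d['conf']) for d in spot_point(t,c)[:2]])
    if c=='wrist':cv2.imwrite('pics/w.png',r['color'][:,:,::-1])
    R=r['T'];print(R[:3,3])
E
```

```text
[505.80033801  96.88086506 202.11435954] [ 1.79951007e+02 -7.90988883e-02  8.20892072e+01] [ 0.61868194 -0.30735671 -0.60214342] 0.7723077210278488
wrist paddle_top [(array([482.9, 114.9,  78.7]), 0.87), (array([582.6, 219. ,  19. ]), 0.6)]
wrist thumb_wall [(array([480.1,  79.8, 112.5]), 0.88)]
[516.35368732 172.97165874 384.30157851]
scene paddle_top [(array([484.1, 114.3,  80.1]), 0.84)]
scene thumb_wall [(array([486.3,  81.1, 113.7]), 0.73), (array([589.3, 280.9,  12.4]), 0.56)]
[1376.92058256 -230.68768899  841.46839682]
```

View pics/w.png

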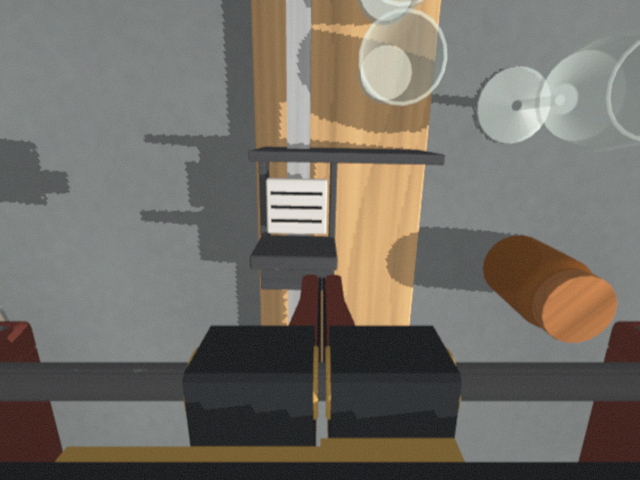

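The wrist view shows the paddle at (297,206), the thumb wall at (294,250) and the stop plate at (345,155), squared up to the tool. I'll align over the paddle and come down to just above it.

move_arm --deltas '[[[0.005,-0.012,0],[0,0,0],0],[[0.0045,-0.012,0],[0,0,0],0],[[0,0,0.02],[0,0,0],0],[[0,0,0.025],[0,0,0],0],[[0,0,0.025],[0,0,0],0],[[0,0,0.02],[0,0,0],0],[[0,0,0.015],[0,0,0],0],[[0,0,0],[0,0,0],0]]'

```text
time_s: 5.32
tcp_pos: [480.5, 105.3, 94.2]
eef_rot: [-179.7, 0.1, 81.8]
ft_force: [-0.3, 0.6, -0.1]
gripper_width: 0.2
gripper_force: 0.0
```

```bash
python3 - <<'E'
from plant import *
from h import *
import cv2
s=state();print(s['tcp_pos'],s['eef_rot'],s['ft_force'],s['gripper_width'])
r=read_camera('scene');cv2.imwrite('pics/s2.png',cv2.resize(r['color'][180:300,200:360,::-1],(800,600),interpolation=cv2.INTER_CUBIC))
E
```

```text
[480.45748453 105.32904771  94.16051658] [-1.79708498e+02  1.09524644e-01  8.17958063e+01] [-0.25353465  0.58928178 -0.12649505] 0.21223892078728204
```

View pics/s2.png

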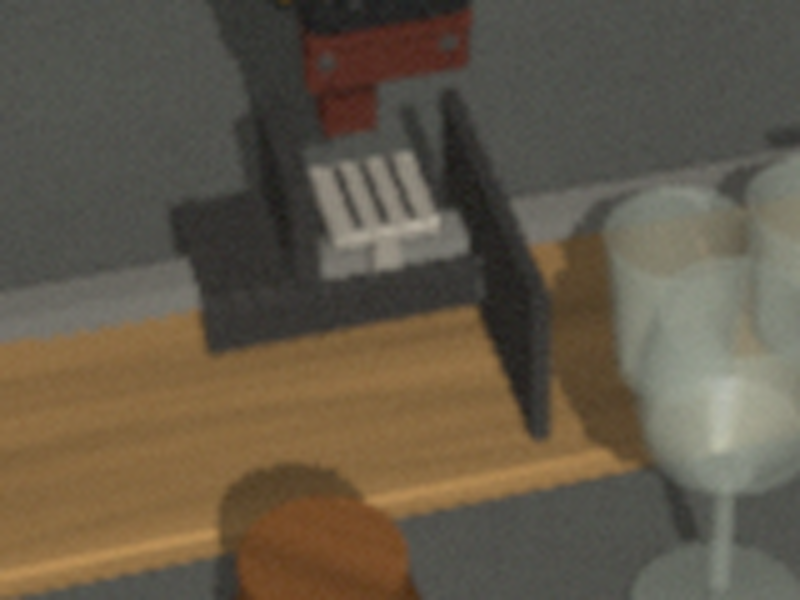

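```bash
python3 - <<'E'
from plant import *
from h import *
r=read_camera('scene');f=240/np.tan(np.radians(r['fov_y'])/2)
def pr(p):
    q=r['T'][:3,:3].T@(np.array(p)-r['T'][:3,3]);return (np.array([r['cx']+f*q[0]/-q[2],r['cy']-f*q[1]/-q[2]])-[200,180])*5
t=np.array([480.5,105.3,94.2]);X=np.array([.139,.99,0]);Y=np.array([.99,-.139,0])
for a in(-10,10):print('tip',pr(t+13.5*Y+a*X))
p=np.array([484,114.3,82])
for z in (0,-4):
  for a in(-24,24):
    for b in(-26,26):print('pad',z,a,b,pr(p+a*X+b*Y+[0,0,z]))
print([d['at'] for d in spot_point('paddle_top','scene')[:1]])
E
```

```text
tip [329.64816286 180.5747442 ]
tip [374.22767618 172.15294436]
pad 0 -24 -26 [300.31888353 154.11292425]
pad 0 -24 26 [328.9951051  224.83307065]
pad 0 24 -26 [404.11502689 134.80468189]
pad 0 24 26 [435.70367409 204.24684878]
pad -4 -24 -26 [300.79273774 161.17063429]
pad -4 -24 26 [329.42039981 231.95338388]
pad -4 24 -26 [404.36451926 141.8371607 ]
pad -4 24 26 [435.89183562 211.34334316]
[[486.1, 111.8, 75.8]]
```

The crop shows the fingertip (350,130) above the robot-side half of the paddle (310–438, 150–245). It sits higher than my projection puts it, so I'll check from the wrist camera.

```bash
python3 - <<'E'
from plant import *
from h import *
import cv2
r=read_camera('wrist');f=240/np.tan(np.radians(r['fov_y'])/2)
def pr(p):
    q=r['T'][:3,:3].T@(np.array(p)-r['T'][:3,3]);return np.array([r['cx']+f*q[0]/-q[2],r['cy']-f*q[1]/-q[2]])
print(pr([480.5,105.3,94.2]),pr([484,114.3,80]))
print([d['at'] for d in spot_point('paddle_top','wrist')[:1]])
cv2.imwrite('pics/w2.png',r['color'][:,:,::-1])
E
```

```text
[315.80759068 278.89049049] [319.83135226 254.22992828]
[[486.2, 113.2, 77.0]]
```

View pics/w2.png

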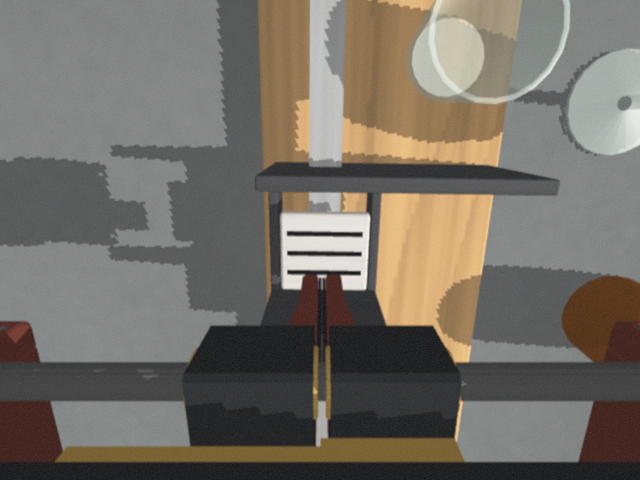

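The wrist view shows the tip at (320,277) over the lower half of the paddle (283–370, 212–290). It clears both walls, so I'll press gently.

move_arm --deltas '[[[0,0.003,0.004],[0,0,0],0],[[0,0,0.004],[0,0,0],0],[[0,0,0.003],[0,0,0],0],[[0,0,0.003],[0,0,0],0],[[0,0,0.003],[0,0,0],0],[[0,0,0.001],[0,0,0],0],[[0,0,0],[0,0,0],0],[[0,0,0],[0,0,0],0]]'

```text
time_s: 6.23
tcp_pos: [486.5, 105.7, 78.6]
eef_rot: [-180.0, 0.0, 81.8]
ft_force: [0.4, 0.3, 0.0]
gripper_width: 0.7
gripper_force: 0.0
```

move_arm --deltas '[[[0,0,0.001],[0,0,0],0],[[0,0,0.001],[0,0,0],0],[[0,0,0.001],[0,0,0],0],[[0,0,0.001],[0,0,0],0],[[0,0,0],[0,0,0],0],[[0,0,0],[0,0,0],0],[[0,0,0],[0,0,0],0],[[0,0,0],[0,0,0],0]]'

```text
time_s: 6.9
tcp_pos: [486.6, 105.6, 74.7]
eef_rot: [180.0, -0.0, 81.8]
ft_force: [-0.3, 1.4, -0.4]
gripper_width: 0.4
gripper_force: 0.0
```

```bash
python3 - <<'E'
from plant import *
from h import *
import cv2
s=state();print(s['tcp_pos'],s['ft_force'],s['moment'])
r=read_camera('scene');a=cv2.resize(r['color'][170:290,220:380,::-1],(800,600),interpolation=cv2.INTER_CUBIC)
cv2.imwrite('pics/s3.png',cv2.convertScaleAbs(a,alpha=1.8))
f=240/np.tan(np.radians(r['fov_y'])/2)
q=r['T'][:3,:3].T@(s['tcp_pos']-r['T'][:3,3]);print((np.array([r['cx']+f*q[0]/-q[2],r['cy']-f*q[1]/-q[2]])-[220,170])*5)
E
```

```text
[486.64058043 105.62053999  74.68396545] [-0.25122238  1.38869107 -0.41749546] [-0.0613534  -0.00501785  0.01832015]
[252.0919913  250.45798485]
```

View pics/s3.png

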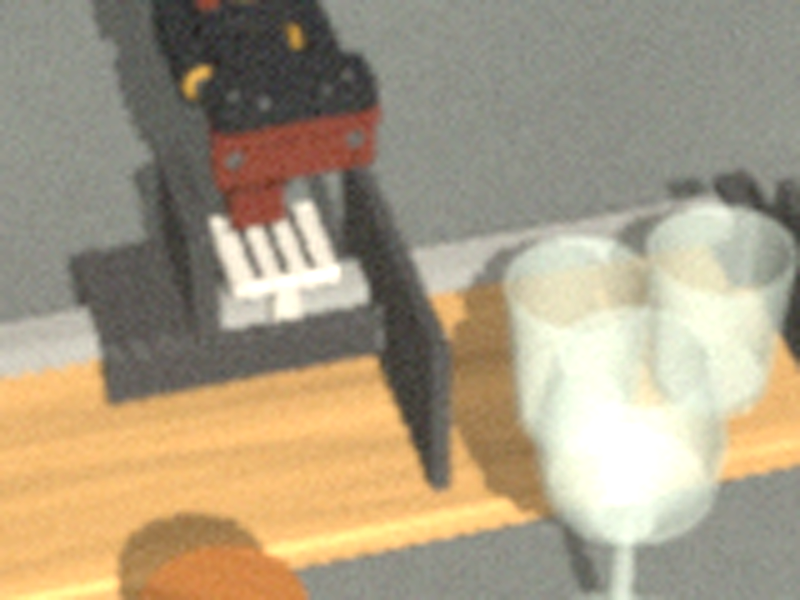

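The scene crop shows the fingertip bottom at (258,222), still slightly above the paddle, whose top is centred near (275,245). There is no contact force yet, so I'll keep lowering.

move_arm --deltas '[[[0,0,0.001],[0,0,0],0],[[0,0,0.001],[0,0,0],0],[[0,0,0.001],[0,0,0],0],[[0,0,0.001],[0,0,0],0],[[0,0,0.001],[0,0,0],0],[[0,0,0],[0,0,0],0],[[0,0,0],[0,0,0],0],[[0,0,0],[0,0,0],0]]'

```text
time_s: 7.62
tcp_pos: [486.6, 105.7, 69.7]
eef_rot: [-180.0, -0.0, 81.8]
ft_force: [0.2, 0.2, 0.8]
gripper_width: 0.6
gripper_force: 0.0
```

```bash
python3 - <<'E'
from plant import *
from h import *
s=state();print(s['tcp_pos'],s['ft_force'],s['moment'],s['tau'])
r=read_camera('scene');print(r.keys())
for c in('scene','wrist','top'):
    read_camera(c);print([(np.round(d['at'],1),d['conf']) for d in spot_point('paddle_top',c)[:1]])
E
```

```text
[486.59202668 105.65598227  69.66002307] [0.17033234 0.16438017 0.76579833] [-0.0001491  -0.05825726 -0.02565573] [-4.38711082e-03 -4.40840077e+01 -4.71185625e+00 -1.95560807e+01
 -3.23767774e-02 -3.85360478e-02 -6.20104111e-04]
dict_keys(['color', 'fov_y', 'cx', 'cy', 'T'])
[(array([481.8, 114.2,  77.4]), 0.92)]
[(array([485.1, 112.1,  80.2]), 0.87)]
[]
```

move_arm --deltas '[[[0,0,0.001],[0,0,0],0],[[0,0,0.001],[0,0,0],0],[[0,0,0.001],[0,0,0],0],[[0,0,0.001],[0,0,0],0],[[0,0,0.001],[0,0,0],0],[[0,0,0.001],[0,0,0],0],[[0,0,0],[0,0,0],0],[[0,0,0],[0,0,0],0]]'

```text
time_s: 8.63
tcp_pos: [486.6, 105.6, 63.6]
eef_rot: [-180.0, 0.0, 81.8]
ft_force: [-0.6, -0.3, -0.0]
gripper_width: 0.2
gripper_force: 0.0
```

```bash
python3 - <<'E'
from plant import *
from h import *
import cv2
a=read_camera('scene')['color'][190:250,240:320,::-1];b=read_camera('wrist')['color'][150:350,240:400,::-1]
o=np.hstack([cv2.resize(a,(400,500),interpolation=cv2.INTER_CUBIC),cv2.resize(b,(400,500),interpolation=cv2.INTER_CUBIC)])
cv2.imwrite('pics/m4.png',cv2.convertScaleAbs(o,alpha=1.5))
print(state()['ft_force'])
E
```

```text
[-0.52814853  0.43787826 -0.03254541]
```

View pics/m4.png

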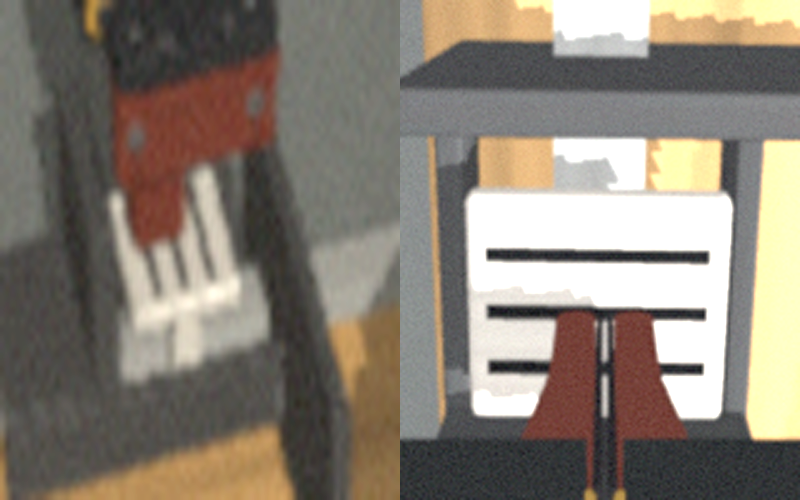

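The composite shows the tip over the middle of the paddle, with its bottom at (157,240) left and (603,315) right, and still a small gap. Continuing down.

move_arm --deltas '[[[0,0,0.001],[0,0,0],0],[[0,0,0.001],[0,0,0],0],[[0,0,0.001],[0,0,0],0],[[0,0,0.001],[0,0,0],0],[[0,0,0.001],[0,0,0],0],[[0,0,0.001],[0,0,0],0],[[0,0,0],[0,0,0],0],[[0,0,0],[0,0,0],0]]'

```text
time_s: 9.4
tcp_pos: [486.5, 105.6, 57.6]
eef_rot: [-180.0, 0.0, 81.8]
ft_force: [-0.7, -0.5, 0.9]
gripper_width: 0.5
gripper_force: 0.0
```

move_arm --deltas '[[[0,0,0.001],[0,0,0],0],[[0,0,0.001],[0,0,0],0],[[0,0,0.001],[0,0,0],0],[[0,0,0.001],[0,0,0],0],[[0,0,0],[0,0,0],0],[[0,0,0],[0,0,0],0],[[0,0,0],[0,0,0],0],[[0,0,0],[0,0,0],0]]'

```text
time_s: 10.07
tcp_pos: [486.8, 105.7, 53.9]
eef_rot: [180.0, -0.0, 81.8]
ft_force: [-0.7, 0.5, 5.6]
gripper_width: 0.6
gripper_force: 2.6
```

Contact at 5.6 N, which is about 7 mm of stroke. I'll press 2.5 mm more and then start pushing towards home.

move_arm --deltas '[[[0,0,0.001],[0,0,0],0],[[0,0,0.001],[0,0,0],0],[[0,0,0.0005],[0,0,0],0],[[0,0,0],[0,0,0],0],[[0,0,0],[0,0,0],0],[[-0.002,0,0],[0,0,0],0],[[-0.003,0,0],[0,0,0],0],[[-0.004,0,0],[0,0,0],0]]'

```text
time_s: 10.73
tcp_pos: [485.6, 98.1, 51.6]
eef_rot: [180.0, -0.1, 81.9]
ft_force: [-1.6, 0.9, 6.8]
gripper_width: 0.4
gripper_force: 3.0
```

move_arm --deltas '[[[-0.004,0,0],[0,0,0],0],[[-0.004,0,0],[0,0,0],0],[[-0.005,0,0],[0,0,0],0],[[-0.005,0,0],[0,0,0],0],[[-0.005,0,0],[0,0,0],0],[[-0.005,0,0],[0,0,0],0],[[-0.005,0,0],[0,0,0],0],[[-0.005,0,0],[0,0,0],0]]'

```text
time_s: 11.4
tcp_pos: [479.6, 59.9, 51.4]
eef_rot: [-180.0, -0.1, 81.8]
ft_force: [-2.5, 1.5, 6.7]
gripper_width: 0.7
gripper_force: 3.0
```

```bash
python3 - <<'E'
from plant import *
from h import *
s=state();print(s['tcp_pos'],s['ft_force'],s['time_s'])
for c in('scene','wrist'):
    read_camera(c)
    for t in('paddle_top','thumb_wall','rack'):print(c,t,[(np.round(d['at'],1),d['conf']) for d in spot_point(t,c)[:1]])
E
```

```text
[479.59676883  59.90834897  51.36827234] [-2.54089104  1.45825967  6.67861258] 11.4
scene paddle_top [(array([475.6,  66.8,  72.6]), 0.73)]
scene thumb_wall [(array([476.3,  38.4, 113.6]), 0.56)]
scene rack [(array([ 5.245e+02,  9.660e+01, -3.000e-01]), 0.95)]
wrist paddle_top [(array([478.6,  64. ,  73.9]), 0.79)]
wrist thumb_wall [(array([472.5,  35.5, 114.6]), 0.79)]
wrist rack [(array([520.2, 102. ,   3.5]), 0.85)]
```

The stop is following and the rack hasn't moved. Continuing.

move_arm --deltas '[[[-0.005,0,0],[0,0,0],0],[[-0.005,0,0],[0,0,0],0],[[-0.005,0,0],[0,0,0],0],[[-0.005,0,0],[0,0,0],0],[[-0.005,0,0],[0,0,0],0],[[-0.005,0,0],[0,0,0],0],[[-0.005,0,0],[0,0,0],0],[[-0.005,0,0],[0,0,0],0]]'

```text
time_s: 12.47
tcp_pos: [473.4, 20.2, 51.2]
eef_rot: [-179.9, -0.0, 81.9]
ft_force: [-3.9, 2.6, 6.5]
gripper_width: 0.7
gripper_force: 3.1
```

move_arm --deltas '[[[-0.004,0,0],[0,0,0],0],[[-0.004,0,0],[0,0,0],0],[[-0.004,0,0],[0,0,0],0],[[-0.004,0,0],[0,0,0],0],[[-0.004,0,0],[0,0,0],0],[[-0.004,0,0],[0,0,0],0],[[-0.004,0,0],[0,0,0],0],[[-0.003,0,0],[0,0,0],0]]'

```text
time_s: 13.13
tcp_pos: [468.4, -10.8, 51.0]
eef_rot: [-179.9, 0.0, 81.8]
ft_force: [-4.2, 2.1, 6.4]
gripper_width: 0.6
gripper_force: 3.1
```

```bash
python3 - <<'E'
from plant import *
from h import *
s=state();print(s['tcp_pos'],s['ft_force'],s['time_s'])
for c in('scene','wrist'):
    read_camera(c)
    for t in('paddle_top','thumb_wall','rack'):print(c,t,[(np.round(d['at'],1),d['conf']) for d in spot_point(t,c)[:1]])
E
```

```text
[468.42052417 -10.76421218  50.96498092] [-4.23339922  2.14440916  6.41303461] 13.1333
scene paddle_top [(array([463.3,  -3. ,  70.4]), 0.69)]
scene thumb_wall [(array([465.3, -35.6, 113.8]), 0.79)]
scene rack [(array([525.1,  99.2,  -1.1]), 0.69)]
wrist paddle_top []
wrist thumb_wall [(array([460.2, -35.7, 116.2]), 0.97)]
wrist rack [(array([520.9, 101.3,   1.2]), 0.79)]
```

move_arm --deltas '[[[-0.003,-0.0005,0],[0,0,0],0],[[-0.003,-0.0005,0],[0,0,0],0],[[-0.003,-0.0005,0],[0,0,0],0],[[-0.003,0,0],[0,0,0],0],[[-0.003,0,0],[0,0,0],0],[[-0.003,0,0],[0,0,0],0],[[-0.003,0,0],[0,0,0],0],[[-0.002,0,0],[0,0,0],0]]'

```text
time_s: 14.2
tcp_pos: [464.8, -33.3, 51.3]
eef_rot: [-180.0, -0.0, 81.8]
ft_force: [-2.5, 1.8, 6.4]
gripper_width: 0.3
gripper_force: 3.0
```

```bash
python3 - <<'E'
from plant import *
from h import *
import cv2
s=state();print(s['tcp_pos'],s['ft_force'],s['time_s'])
r=read_camera('scene')
for t in('paddle_top','thumb_wall','rack'):print(t,[(np.round(d['at'],1),d['conf']) for d in spot_point(t,'scene')[:1]])
cv2.imwrite('pics/s5.png',cv2.convertScaleAbs(cv2.resize(r['color'][180:300,140:300,::-1],(800,600),interpolation=cv2.INTER_CUBIC),alpha=1.8))
E
```

```text
[464.82585521 -33.32016656  51.30178152] [-2.49799871  1.83974341  6.35096041] 14.2
paddle_top [(array([461.6, -26.3,  69.9]), 0.58)]
thumb_wall []
rack [(array([524.4,  96.4,  -2.4]), 0.82)]
```

View pics/s5.png

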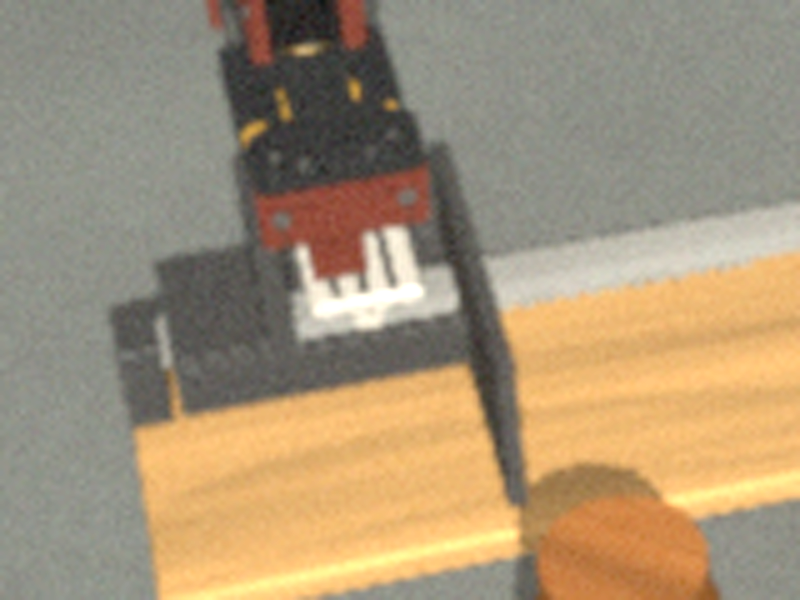

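The crop shows the carriage with only a gap of about 5 mm (165–180, 315–410) to the end block. Finishing gently.

move_arm --deltas '[[[-0.002,0,0],[0,0,0],0],[[-0.002,0,0],[0,0,0],0],[[-0.002,0,0],[0,0,0],0],[[-0.002,0,0],[0,0,0],0],[[-0.001,0,0],[0,0,0],0],[[-0.001,0,0],[0,0,0],0],[[0,0,0],[0,0,0],0],[[0,0,0],[0,0,0],0]]'

```text
time_s: 15.07
tcp_pos: [464.9, -41.9, 51.8]
eef_rot: [179.9, -0.1, 81.9]
ft_force: [-0.3, 4.5, 6.1]
gripper_width: 0.7
gripper_force: 3.0
```

move_arm --deltas '[[[-0.001,0,0],[0,0,0],0],[[-0.001,0,0],[0,0,0],0],[[-0.001,0,0],[0,0,0],0],[[-0.001,0,0],[0,0,0],0],[[-0.001,0,0],[0,0,0],0],[[-0.001,0,0],[0,0,0],0],[[0,0,0],[0,0,0],0],[[0,0,0],[0,0,0],0]]'

```text
time_s: 15.73
tcp_pos: [464.4, -46.6, 51.8]
eef_rot: [179.8, -0.2, 81.9]
ft_force: [0.6, 8.0, 5.2]
gripper_width: 0.6
gripper_force: 4.9
```

```bash
python3 - <<'E'
from plant import *
from h import *
import cv2
s=state();print(s['tcp_pos'],s['ft_force'],s['time_s'])
r=read_camera('scene')
for t in('paddle_top','thumb_wall','rack'):print(t,[(np.round(d['at'],1),d['conf']) for d in spot_point(t,'scene')[:1]])
cv2.imwrite('pics/s6.png',cv2.convertScaleAbs(cv2.resize(r['color'][180:300,140:300,::-1],(800,600),interpolation=cv2.INTER_CUBIC),alpha=1.8))
E
```

```text
[464.4295125  -46.587074    51.82473676] [0.61451331 8.03748509 5.16837612] 15.7333
paddle_top [(array([463.4, -23.6,  72.7]), 0.75)]
thumb_wall [(array([460.2, -58.6, 118.1]), 0.71)]
rack [(array([524.2,  98.3,  -1.1]), 0.79)]
```

View pics/s6.png

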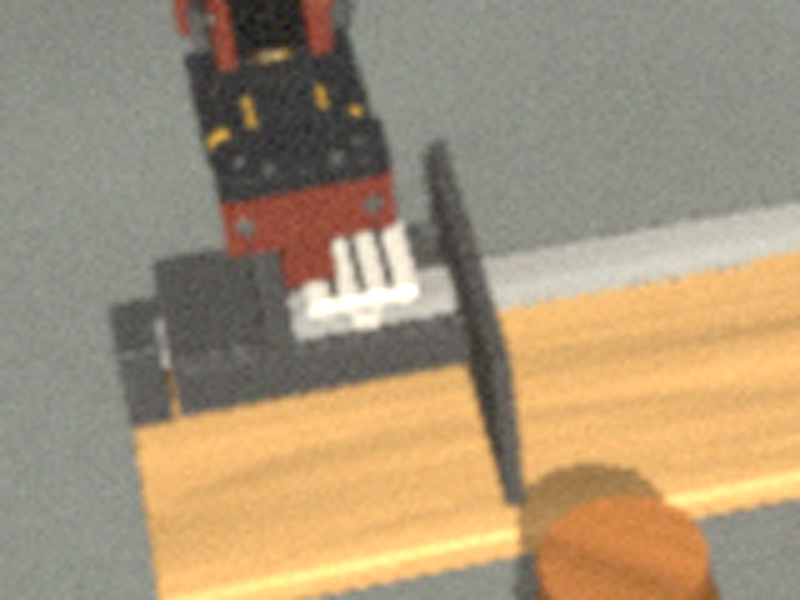

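The carriage gap has barely changed, and the finger has slid across the paddle onto the thumb wall at 8 N. So it is probably home, and I'll confirm with slightly more push.

move_arm --deltas '[[[-0.001,0,0],[0,0,0],0],[[-0.001,0,0],[0,0,0],0],[[-0.001,0,0],[0,0,0],0],[[0,0,0],[0,0,0],0],[[0,0,0],[0,0,0],0],[[0,0,0],[0,0,0],0],[[0,0,0],[0,0,0],0],[[0,0,0],[0,0,0],0]]'

```text
time_s: 16.6
tcp_pos: [464.4, -46.6, 51.9]
eef_rot: [179.8, -0.4, 82.1]
ft_force: [1.3, 15.7, 4.4]
gripper_width: 0.6
gripper_force: 9.7
```

It's at a hard stop: 15.7 N with no motion. I'll relax the push and lift straight off.

move_arm --deltas '[[[0.002,0,0],[0,0,0],0],[[0.0015,0,0],[0,0,0],0],[[0,0,-0.003],[0,0,0],0],[[0,0,-0.004],[0,0,0],0],[[0,0,-0.005],[0,0,0],0],[[0.002,0,-0.006],[0,0,0],0],[[0.003,0,-0.01],[0,0,0],0],[[0.003,0,-0.02],[0,0,0],0]]'

```text
time_s: 17.27
tcp_pos: [462.3, -41.4, 98.4]
eef_rot: [-179.8, 0.0, 81.8]
ft_force: [-0.7, 0.2, -0.3]
gripper_width: 0.5
gripper_force: 0.0
```

move_arm --deltas '[[[0,0,-0.03],[0,0,0],0],[[0,0,-0.03],[0,0,0],0],[[0,0,-0.03],[0,0,0],0],[[0,0,-0.03],[0,0,0],0],[[0,0,-0.02],[0,0,0],0],[[0,0,0],[0,0,0],0],[[0,0,0],[0,0,0],0],[[0,0,0],[0,0,0],0]]'

```text
time_s: 17.93
tcp_pos: [463.2, -41.5, 238.5]
eef_rot: [-179.9, 0.0, 81.8]
ft_force: [0.3, -0.1, 0.5]
gripper_width: 0.8
gripper_force: 0.0
```

```bash
python3 - <<'E'
from plant import *
from h import *
import cv2
s=state();print(s['tcp_pos'],s['ft_force'],s['time_s'])
r=read_camera('top')
for c in('top','scene'):
  r2=read_camera(c)
  for t in('paddle_top','thumb_wall','rack','tumbler_a','jar','wineglass'):print(c,t,[(np.round(d['at'],1),d['conf']) for d in spot_point(t,c)[:2]])
a=cv2.resize(r2['color'][170:320,140:340,::-1],(800,600),interpolation=cv2.INTER_CUBIC)
cv2.imwrite('pics/f.png',cv2.convertScaleAbs(a,alpha=1.6))
E
```

```text
[463.18403943 -41.46454124 238.53530797] [ 0.32126181 -0.05879633  0.50812319] 17.9333
top paddle_top [(array([460.4, -28.8,  79.8]), 0.56)]
top thumb_wall [(array([460. , -59.6, 112.4]), 0.63)]
top rack [(array([528.4, 102.1,  -2.8]), 0.94)]
top tumbler_a [(array([591. , 283.9,  16.6]), 0.87), (array([579.9, 218.5,  17.1]), 0.74)]
top jar [(array([706.3,   1.5,  -1. ]), 0.62)]
top wineglass [(array([710.2, 168.8,  -2.8]), 0.8), (array([708.4,   1.3,   0. ]), 0.36)]
scene paddle_top [(array([460.4, -25.6,  77.3]), 0.87)]
scene thumb_wall [(array([458.7, -59.4, 114.9]), 0.58)]
scene rack [(array([524.7,  98.5,  -1.5]), 0.85)]
scene tumbler_a [(array([581.9, 216. ,  16.1]), 0.87), (array([461.9, -59.8, 114.8]), 0.17)]
scene jar [(array([708.7,  -1. ,  -1.7]), 0.65)]
scene wineglass [(array([707.8, 172. ,  -4.2]), 0.87)]
```

View pics/f.png

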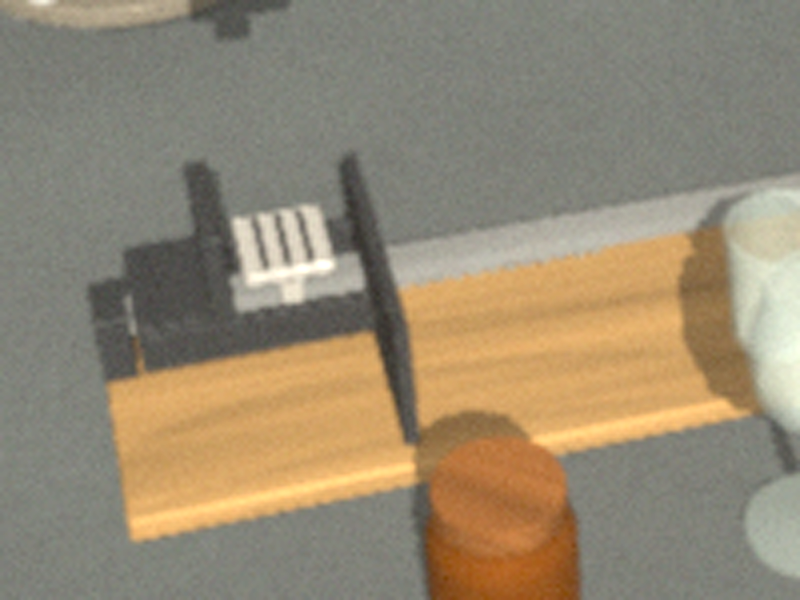

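The stop is at the end block, the paddle is up at (283,240), and nothing else has moved. Handing in.

```bash
python3 -c "
from plant import *
print(finish_job())"
```

```text
the job is handed in; nothing more can be done
None
```

The stop is pushed fully home (it held against a 15.7 N push), the paddle has sprung back up, the rack and glassware look unmoved, and the job is handed in; no verdict was returned.

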